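Hang the gap gauges on the stepped gauge hook, largest first

TASK

Put the three gap gauges away from the rack onto the stepped hook, the largest first, then the medium, then the small one, each hanging straight on its own step with its plate fully home against the shoulder behind it. Gauges are never forced or dropped: feel each eye onto its step, which it fits closely, with a light hand (a few newtons, never 25 N), and leave the things round about where they are.

Things in the scene. Friction and masses are not known exactly. Their poses are not given: they have to be found in the camera images.
- gauge_large: Large gap gauge: dark steel plate 8 mm thick: round eye 31.2 mm wide, black grip block over it, yoke with two legs below, 84 mm wide. Origin: eye centre; x = eye's axis (plate normal), y = width, z up. Ring round the eye 8 mm. Grip block 26 mm in y, 12 in x, z = +21.1 to +55.1 mm. Feet 112 mm below origin. About 360 g, heavy end down. Starts upright in a rack slot.
- gauge_medium: Medium gap gauge: dark steel plate 8 mm thick: round eye 23.2 mm wide, black grip block over it, yoke with two legs below, 68 mm wide. Origin: eye centre; x = eye's axis (plate normal), y = width, z up. Ring round the eye 8 mm. Grip block 26 mm in y, 12 in x, z = +17.1 to +51.1 mm. Feet 92 mm below origin. About 250 g, heavy end down. Starts upright in a rack slot.
- gauge_small: Small gap gauge: dark steel plate 8 mm thick: round eye 15.2 mm wide, black grip block over it, yoke with two legs below, 54 mm wide. Origin: eye centre; x = eye's axis (plate normal), y = width, z up. Ring round the eye 8 mm. Grip block 26 mm in y, 12 in x, z = +13.1 to +47.1 mm. Feet 74 mm below origin. About 160 g, heavy end down. Starts upright in a rack slot.
- seat_large (a point): Where the large gauge's eye centre belongs: on the arm's axis, at its 30 mm diameter land (stand x = -20 to -44 mm), 4 mm in front of the shoulder (x = -20) which the plate must touch. Axes as hook_stand. A hanging gauge sits 0.6 mm lower: the eye is 1.2 mm wider than the land. Edges are square, with no lead-in chamfer.
- seat_medium (a point): Where the medium gauge's eye centre belongs: on the arm's axis, at its 22 mm diameter land (stand x = -44 to -68 mm), 4 mm in front of the shoulder (x = -44) which the plate must touch. Axes as hook_stand. A hanging gauge sits 0.6 mm lower: the eye is 1.2 mm wider than the land. Edges are square, with no lead-in chamfer.
- seat_small (a point): Where the small gauge's eye centre belongs: on the arm's axis, at its 14 mm diameter land (stand x = -68 to -92 mm), 4 mm in front of the shoulder (x = -68) which the plate must touch. Axes as hook_stand. A hanging gauge sits 0.6 mm lower: the eye is 1.2 mm wider than the land. Edges are square, with no lead-in chamfer.
- hook_stand: Fixed rigid steel stand, upright 26 mm square, 188 mm high, foot plate. Origin under the upright, on the bench, z up. A level stepped arm, axis 170 mm high, points along its -x. Own x, mm: 38 mm flange to -20; lands of 30 mm dia. to -44, 22 to -68, 14 to -92; 7 mm rod to -108, then rising 25 degrees to its end at -126, the hook's nose. Grippers on a grip block stay above it all.
- hook_tip (a point): Middle of the upturned nose's end: the free end of the hook, 8.4 mm above the arm's axis, 126 mm in front of the upright.
- rack: A fixed aluminium block, 100 mm along its x, 80 mm in y, 36 mm high, with three slots across it (along y), 10 mm wide and 26 mm deep, at x = -34, 0 and +34 mm. The gauges stand in the slots, eye axis along the rack's x. Origin: middle of its underside.
- oil_can: Bystander: white squeeze bottle with a red spout, 54 mm across, 140 mm high, loose. Origin: centre of its underside.
- ring: Bystander: thread ring gauge, a grey steel disc 45 mm across, 14 mm high, loose. Origin: centre of its underside.
- plug: Bystander: thread plug gauge 98 mm long, lying, loose. Origin: centre of its underside.
- tally: Bystander: black tally counter, 45 x 60 x 41 mm, loose. Origin: centre of its underside.

How it is judged:
By the outcome, as a careful person would: the job done as asked, in the order asked, and still so for the second after the job is handed in, with the robot touching nothing.
It also fails if it takes over 72 s, if anything falls off the work surface, if the arm or the gripper's body presses on something with over 40 N, if the wrist force passes 120 N, or if a joint passes its speed limit or range.

ROBOT

A 6-joint arm with a two-finger parallel gripper is mounted at the origin on the work surface; the furniture and walls round the work are solid. World frame = base frame: x ahead of the robot, y to its left, z up, the work surface at z = 0. Lengths are in m, angles in rad, forces in N, time in s.
With the tool pointing down it reaches from about 0.4 to 0.825 m from the base axis. Payload 7 kg.
Tool frame: the origin (TCP) lies at the very end of the fingers, on their centre line; the grasp point (between the pads) lies 19 mm behind it; z points along the fingers, y is the line along which they close (so a half turn about z gives the same grasp; the last joint's range is limited). The gripper opens to 88 mm and grips with 3 to 60 N. Pads are 19 mm wide; open, the fingers measure 130 mm over their backs; the gripper's body (78 mm by 193 mm) begins 47 mm behind the grasp point.
Start: joints at [-0.487, 0.359, 0.012, 0, -1.224, -0.288], TCP at [0.482, -0.472, 0.227] pointing down, gripper open.
Joint ranges: [-3.07, 3.07], [-1.43, 2.12], [-1.02, 1.25], [-3.03, 1.67], [-3.05, -0], [-3.03, 3.03]. Speed limits (rad/s): [2.39, 2.39, 3.01, 3.14, 3.14, 3.14].

INTERFACE

Orientations are given as [roll, pitch, yaw] about the fixed x, y, z axes, in that order (R = Rz(yaw) Ry(pitch) Rx(roll)).
In Python, from station import arm gives the robot as it stands.
- The arm moves only by the tool step_arm, never from a script. Its argument "rows" is a list of rows, each a list of 5 numbers: the shift along the world's x, y, z in m, then the turn about the world's z in rad, then the finger opening in m, from 0 to 0.0876. In form: [[x, y, z, spin, gripper], ...]. A call has 1 to 20 rows; each row is the pose to reach, as a shift and turn from the pose commanded when the call began; what a row does not reach only later rows make up. A row lasts 1/10 s, in which the tool goes at most 50 mm and 8.59 degrees, less where a joint would pass 70% of its speed; a pose out of reach is approached as far as the arm can. A call with a gripper value outside its range is refused whole. The fingers move at their own pace and stop on an object; "newtons" is the grip in N (left out, the last holds). Time passes only in rows, so rows that repeat a pose let the fingers close. It gives the time, the measured TCP pose, the force, the opening and the grip force at its end, in the units of the state.
- arm.get_state(): the state, without advancing time (a new reading comes with each control period).
- arm.grab_frame(name): name is "scene" or "top" or "wrist"; returns a dict with "color" (480x640x3 uint8, blue, green, red), "vfov" (degrees; the focal length in pixels is half the picture's height over the tangent of half this angle, whatever the lens; pixels are square), "cx", "cy" (the principal point, pixels), "k1" (the pictures are not rectified: a ray, as slopes to the right and down, at radius r is drawn at 1 + k1 r^2 times it, then the intrinsics apply), "rvec" (rotation vector, rad) and "tvec" (3), from world to camera coordinates, as OpenCV has them. Camera axes: x right, y down, z forward; pixel columns grow to the right and rows downward; lengths in m; the calibration is good to about 2 mm. A picture is of the moment at which its call begins. There is no depth.
- arm.job_done(): hands the job in; it is judged then, once.
The state is a dict: "t": time; "q": joint angles; "qd": joint speeds; "joint_efforts": joint torques, N m; "eef_pos": TCP position; "ee_rot": TCP orientation; "force": force on the tool from outside, world axes, zero at the start; "moment": the same for the moment, N m; "width": finger opening in m; "gripper_force": force on a finger pad.
Only numpy, scipy, OpenCV 4.12 (cv2) and the standard library are available. Lean on these libraries where they do the work, as an engineer would, in place of code of your own. Each camera call takes 0.05 s, during which the arm holds its last target. There are 200 camera calls.

## Working session

There is one attempt and no reset: what is moved stays moved. The work goes in short steps, Python scripts to look and compute and a tool call to move; the robot and the scene stay as the last step left them, time stands still between calls to the robot, and variables do not carry over. Pictures are saved under pics/ and viewed, at most 10 in all, crops included, and the job is handed in when it is done.

Besides the shell and the picture viewer there is one more tool, called after "Emit:" in YAML: its name, and indented under it one key for each argument. step_arm: Moves the arm, as the interface text tells. Its arguments: {"type":"object","properties":{"rows":{"type":"array"},"newtons":{"type":"number"}},"required":["rows"]}

```bash
mkdir -p pics; ls
cat > h.py <<'E'
import numpy as np,cv2,pickle
from station import arm
def grab(n,f):
    d=arm.grab_frame(n); cv2.imwrite(f'pics/{f}.png',d['color']); pickle.dump(d,open(f'pics/{f}.pkl','wb')); return d
def load(f): return pickle.load(open(f'pics/{f}.pkl','rb'))
def KD(d):
    f=240/np.tan(np.radians(d['vfov'])/2)
    return np.array([[f,0,d['cx']],[0,f,d['cy']],[0,0,1.]]),np.array([d['k1'],0,0,0,0.])
def ray(d,u,v):
    K,D=KD(d); p=cv2.undistortPoints(np.array([[[u,v]]],float),K,D)[0,0]
    R=cv2.Rodrigues(np.array(d['rvec'],float))[0]; t=np.array(d['tvec'],float).ravel()
    return -R.T@t, R.T@np.array([p[0],p[1],1.])
def atz(d,u,v,z):
    c,r=ray(d,u,v); return c+r*(z-c[2])/r[2]
def proj(d,P):
    K,D=KD(d); return cv2.projectPoints(np.array(P,float).reshape(-1,1,3),np.array(d['rvec'],float),np.array(d['tvec'],float),K,D)[0][:,0]
def tri(obs):
    A=np.zeros((3,3));b=np.zeros(3)
    for d,u,v in obs:
        c,r=ray(d,u,v); r/=np.linalg.norm(r); M=np.eye(3)-np.outer(r,r); A+=M;b+=M@c
    return np.linalg.solve(A,b)
E
python3 - <<'E'
from h import *
for n in ['scene','top','wrist']:
    d=grab(n,n+'0'); c,r=ray(d,320,240); print(n,d['vfov'],d['k1'],c,r)
s=arm.get_state(); print(s['t'],s['eef_pos'],s['ee_rot'],s['force'],s['width'])
E
```

```text
pics
scene 49.401795242466676 -0.12520857031007482 [0.12270202 0.51010544 0.77032556] [ 0.45324283 -0.5274027  -0.71869106]
top 47.2429702356083 0.001389842538163307 [0.38743731 0.04882769 1.05737756] [ 0.15994378 -0.02626625 -0.98726088]
wrist 69.14728934802244 -0.042858411781320466 [ 0.42434491 -0.52926822  0.38323504] [ 0.20273484  0.23239228 -0.95144316]
0.15 [ 0.48195775 -0.47207885  0.2258495 ] [ 3.14033247e+00 -1.41923458e-04 -2.34586825e+00] [-0.00262913 -0.23503212 -0.47375007] 0.08770837797204215
```

View pics/scene0.png

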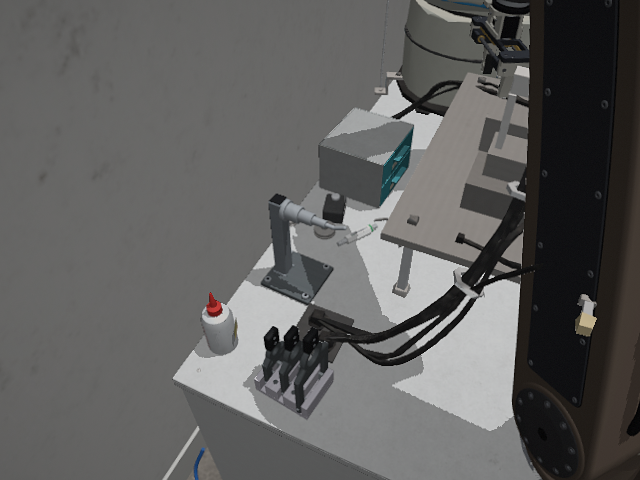

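View pics/top0.png

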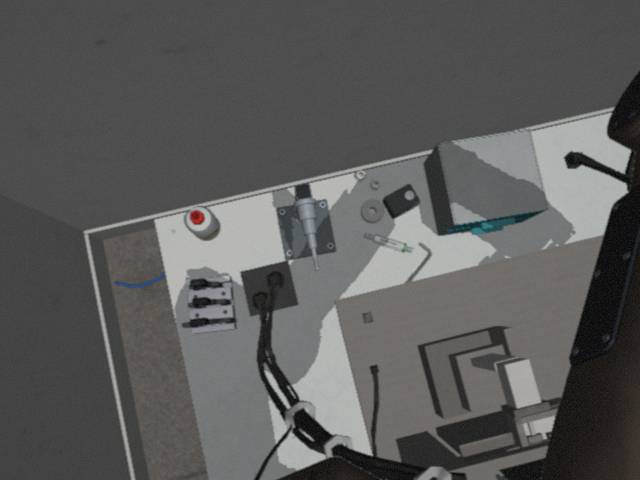

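The scene view shows the rack with three gauges at about (290,370), the stand at (285,245) and the hook pointing right to (350,230). In the top view the rack is at (212,303), the hook root at (303,190) and the tip at (317,268). I'll enlarge both.

Run:
```python
from h import *
s=load('scene0');t=load('top0')
def crop(d,x,y,w,h,k,f):
    cv2.imwrite(f'pics/{f}.png',cv2.resize(d['color'][y:y+h,x:x+w],None,fx=k,fy=k,interpolation=cv2.INTER_CUBIC))
crop(t,170,170,180,170,4.4,'tc'); crop(s,190,180,180,240,2.5,'sc')
a=cv2.resize(t['color'][175:345,175:345],(600,600),interpolation=cv2.INTER_CUBIC)
crop(t,175,175,170,170,600/170,'tc')
for n,u,v in [('gA',200,284),('gB',203,302),('gC',200,323)]: print(n,atz(t,u,v,.12))
for n,u,v in [('rackTL',190,278),('rackTR',229,276),('rackBR',236,331),('rackBL',192,333)]: print(n,atz(t,u,v,.036))
print('tip',atz(t,317,268,.178),'root',atz(t,303,190,.188), atz(t,306,205,.185))
```

```text
gA [0.45810313 0.22706209 0.12      ]
gB [0.42761816 0.22044862 0.12      ]
gC [0.39212685 0.22375876 0.12      ]
rackTL [0.475165   0.26215011 0.036     ]
rackTR [0.48066523 0.18988406 0.036     ]
rackBR [0.37948364 0.17266618 0.036     ]
rackBL [0.37399592 0.25317325 0.036     ]
tip [0.48409003 0.02931114 0.178     ] root [0.60978055 0.05502428 0.188     ] [0.58571991 0.04955196 0.185     ]
```

View pics/tc.png

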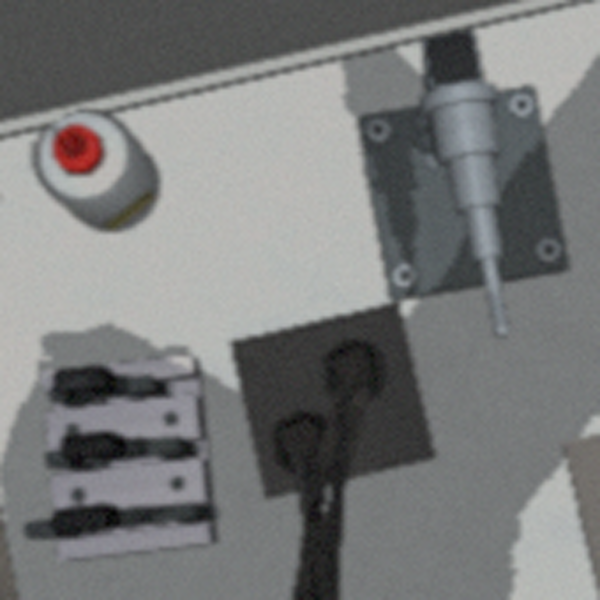

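View pics/sc.png

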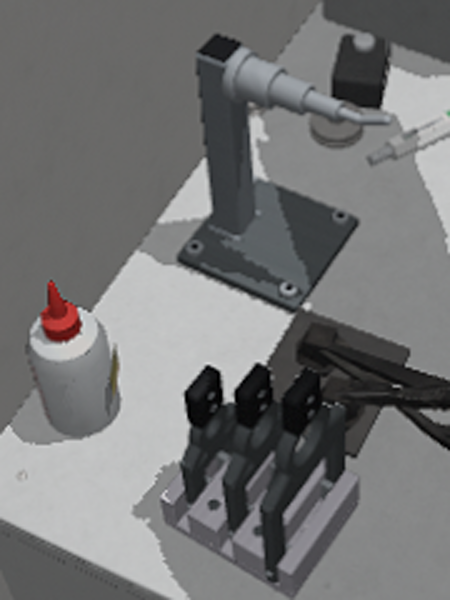

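Run:
```python
from h import *
s=load('scene0');t=load('top0')
T=lambda x,y:(175+x*170/600,175+y*170/600)
S=lambda x,y:(190+x/2.5,180+y/2.5)
for n,a,b in [('can',(78,150),(55,290)),('gA',(85,378),(207,372)),('gB',(92,445),(255,372)),('gC',(82,518),(308,372)),('tip',(502,332),(386,119)),('cableplug',(300,440),(315,345)),('cabletop',(350,360),(315,330)),('nose bend',(492,262),(340,105))]:
    print(n,tri([(t,*T(*a)),(s,*S(*b))]))
for z in (.05,.15,.25): print(z,atz(t,515,370,z),atz(t,440,150,z), atz(t,270,340,z))
```

```text
can [0.57474839 0.23866494 0.12869689]
gA [0.46003815 0.22590707 0.13448271]
gB [0.42778336 0.21739354 0.15531212]
gC [0.39263235 0.21382203 0.18490279]
tip [0.48285247 0.0292775  0.17886155]
cableplug [0.44418909 0.13314868 0.07436481]
cabletop [0.48113256 0.10588875 0.03188568]
nose bend [0.51607118 0.03483251 0.1748775 ]
0.05 [ 0.32135532 -0.3359255   0.05      ] [ 0.73020317 -0.20319894  0.05      ] [0.36486264 0.10880771 0.05      ]
0.15 [ 0.32791513 -0.29773196  0.15      ] [ 0.69617761 -0.17818085  0.15      ] [0.36710358 0.10285364 0.15      ]
0.25 [ 0.33447493 -0.25953841  0.25      ] [ 0.66215205 -0.15316276  0.25      ] [0.36934451 0.09689956 0.25      ]
```

Emit:
step_arm:
  rows:
    - [0,0,0.19,0,0.0876]
    - [0,0,0.19,0,0.0876]
    - [0,0,0.19,0,0.0876]
    - [0,0,0.19,0,0.0876]
    - [-0.03,0.6,0.15,-0.7,0.0876]
    - [-0.03,0.6,0.15,-0.7,0.0876]
    - [-0.03,0.6,0.15,-0.7,0.0876]
    - [-0.03,0.6,0.15,-0.7,0.0876]
    - [-0.03,0.6,0.15,-0.7,0.0876]
    - [-0.03,0.6,0.15,-0.7,0.0876]
    - [-0.03,0.6,0.15,-0.7,0.0876]
    - [-0.03,0.6,0.15,-0.7,0.0876]
    - [-0.03,0.6,0.15,-0.7,0.0876]
    - [-0.03,0.6,0.15,-0.7,0.0876]
    - [-0.03,0.6,0.15,-0.7,0.0876]
    - [-0.03,0.6,0.15,-0.7,0.0876]
    - [-0.03,0.6,0.15,-0.7,0.0876]
    - [-0.03,0.6,0.15,-0.7,0.0876]
    - [-0.03,0.6,0.15,-0.7,0.0876]
    - [-0.03,0.6,0.15,-0.7,0.0876]

```text
t: 2.15
eef_pos: [0.4523, 0.1267, 0.3767]
ee_rot: [-3.142, 0.0, -3.047]
force: [-0.3, -0.8, 0.4]
width: 0.0877
gripper_force: 0.0
```

Run:
```python
from h import *
d=grab('wrist','w1'); c,r=ray(d,320,240); print(c,r); s=arm.get_state(); print(s['t'],s['eef_pos'],s['ee_rot'],s['q'],s['force'])
```

```text
[0.37047442 0.11996703 0.53421697] [ 0.30519669  0.04590404 -0.95136716]
2.2 [0.45235054 0.12651928 0.37675132] [ 3.14154022e+00  2.63688843e-04 -3.04747155e+00] [ 6.93447889e-01 -5.45204748e-02 -1.51163554e-01  1.05940961e-04
 -1.47390594e+00 -2.17013334e+00] [ 0.34327029 -0.09493586  0.32318632]
```

View pics/w1.png

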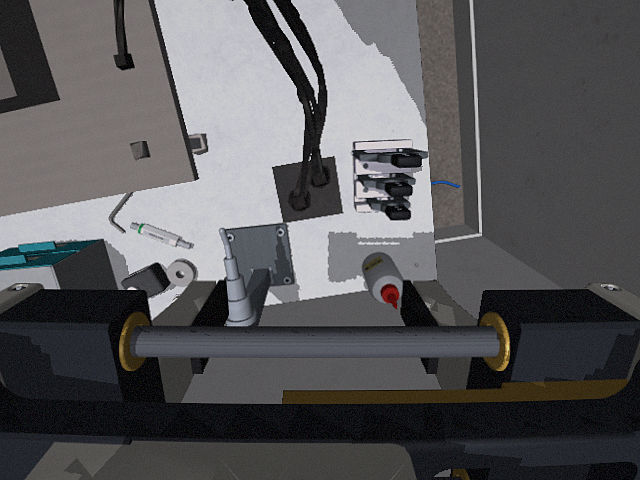

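The wrist view shows the three gauge grip blocks at (405,160), (400,187) and (398,212), and the hook running from its nose at (224,232) to (240,315). Next I'll take closer views of the rack and the hook.

Emit:
step_arm:
  rows:
    - [0.02,0.09,-0.08,0,0.0876]
    - [0.02,0.09,-0.08,0,0.0876]
    - [0.02,0.09,-0.08,0,0.0876]
    - [0.02,0.09,-0.08,0,0.0876]
    - [0.02,0.09,-0.08,0,0.0876]

```text
t: 2.7
eef_pos: [0.4726, 0.2168, 0.2967]
ee_rot: [-3.141, -0.0, -3.047]
force: [0.1, -0.6, 0.6]
width: 0.0874
gripper_force: 0.0
```

Run:
```python
from h import *
d=grab('wrist','w2'); s=arm.get_state(); print(s['eef_pos'])
```

```text
[0.47269842 0.21677007 0.2973878 ]
```

Emit:
step_arm:
  rows:
    - [0.08,-0.16,0.03,0,0.0876]
    - [0.08,-0.16,0.03,0,0.0876]
    - [0.08,-0.16,0.03,0,0.0876]
    - [0.08,-0.16,0.03,0,0.0876]
    - [0.08,-0.16,0.03,0,0.0876]
    - [0.08,-0.16,0.03,0,0.0876]

```text
t: 3.35
eef_pos: [0.5523, 0.0561, 0.3277]
ee_rot: [3.141, 0.002, -3.049]
force: [-0.0, -0.2, -0.8]
width: 0.0878
gripper_force: 0.0
```

Run:
```python
from h import *
d=grab('wrist','w3'); s=arm.get_state(); print(s['eef_pos'])
a=cv2.imread('pics/w2.png')[:300]; b=d['color'][:300]
cv2.imwrite('pics/m.png',np.vstack([a,b]))
```

```text
[0.55202056 0.0569035  0.32746985]
```

View pics/m.png

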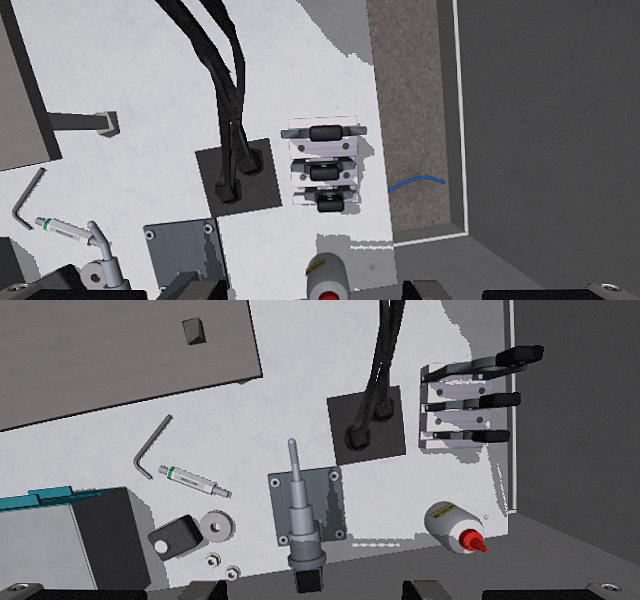

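Run:
```python
from h import *
a=load('w2')['color'][105:225,275:375]; b=load('w3')['color'][130:295,265:345]
f=lambda x,k:cv2.resize(x,None,fx=k,fy=k,interpolation=cv2.INTER_CUBIC)
a=f(a,4); b=f(b,3.6); print(a.shape,b.shape)
m=np.zeros((max(a.shape[0],b.shape[0]),a.shape[1]+b.shape[1],3),np.uint8); m[:a.shape[0],:a.shape[1]]=a; m[:b.shape[0],a.shape[1]:]=b
cv2.imwrite('pics/m2.png',m)
```

```text
(480, 400, 3) (594, 288, 3)
```

View pics/m2.png

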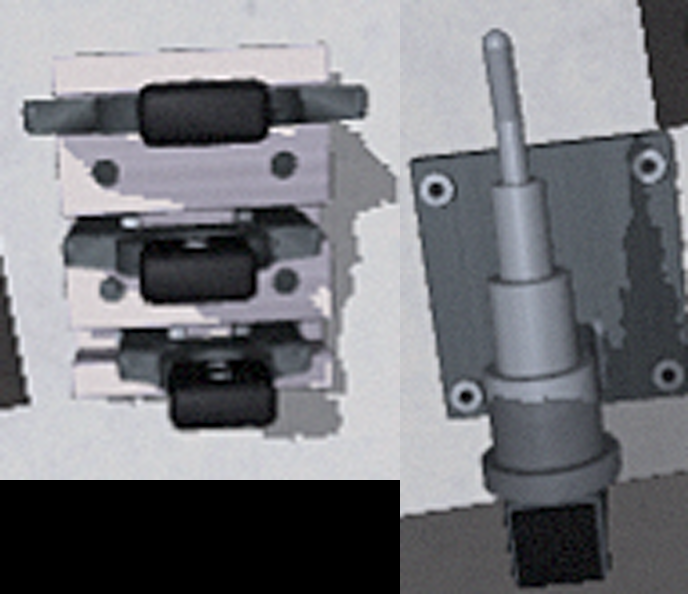

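```bash
cat > fit.py <<'E'
from h import *
from scipy.optimize import least_squares
def W(p,P):
    c,s=np.cos(p[2]),np.sin(p[2]); P=np.array(P,float)/1000
    return np.c_[p[0]+c*P[:,0]-s*P[:,1],p[1]+s*P[:,0]+c*P[:,1],P[:,2]]
def fit(d,P,uv,p0,off=(0,0)):
    f=lambda p:(proj(d,W(p,P))-uv).ravel()
    r=least_squares(f,p0,loss='soft_l1'); return r.x,f(r.x).reshape(-1,2).round(1)
E
python3 - <<'E'
from fit import *
d2=load('w2');d3=load('w3')
A=lambda L:np.array([(275+x/4,105+y/4) for x,y in L]); B=lambda L:np.array([(265+(x-400)/3.6,130+y/3.6) for x,y in L])
p,e=fit(d2,[(-50,-40,36),(-50,40,36),(50,-40,36)],A([(53,57),(325,43),(75,398)]),[.42,.22,.09]); print('rack',p,np.degrees(p[2]),e.tolist())
q,e=fit(d3,[(-92,-7,170),(-92,7,170),(-68,-11,170),(-68,11,170),(-68,-7,170),(-68,7,170),(-44,-11,170),(-44,11,170),(-126,0,178.4),(-13,-13,188),(-13,13,188),(13,-13,188),(13,13,188)],
 B([(495,183),(543,180),(490,283),(570,272),(500,281),(552,274),(497,377),(580,367),(496,38),(512,512),(598,503),(519,584),(603,576)]),[.61,.055,.2]); print('hook',q,np.degrees(q[2]),e.tolist())
print('tip top-cam',proj(load('top0'),W(q,[(-126,0,178.4),(0,0,188)])))
# gauge blocks: predicted top-face corners in crop px
for n,x,zt in [('L',-34,177.1),('M',0,153.1),('S',34,131.1)]:
    P=[(x+a,b,z) for z in(zt,zt-34) for a,b in((-6,-13),(-6,13),(6,-13),(6,13))]
    print(n,((proj(d2,W(p,P))-[275,105])*4).round(0).tolist())
E
```

```text
rack [0.4275345  0.22565712 0.14671349] 8.406063951161771 [[-0.7, 0.0], [1.3, -0.3], [-0.2, 0.4]]
hook [0.60819593 0.05733057 0.20214003] 11.581770638739803 [[-1.8, 1.1], [0.3, 0.3], [-1.3, -0.4], [0.1, 0.1], [0.2, -0.3], [0.8, 0.0], [0.1, -1.8], [0.2, -1.5], [0.3, 2.5], [-3.0, -1.5], [1.1, -1.9], [-1.4, 3.7], [2.5, 3.2]]
tip top-cam [[315.32603277 267.51746372]
 [301.55522731 190.91489773]]
L [[141.0, 86.0], [277.0, 79.0], [144.0, 151.0], [279.0, 143.0], [142.0, 87.0], [264.0, 80.0], [146.0, 144.0], [266.0, 138.0]]
M [[151.0, 252.0], [272.0, 246.0], [154.0, 308.0], [274.0, 302.0], [151.0, 236.0], [261.0, 231.0], [154.0, 287.0], [263.0, 281.0]]
S [[159.0, 387.0], [269.0, 382.0], [161.0, 437.0], [271.0, 431.0], [159.0, 361.0], [259.0, 356.0], [161.0, 406.0], [260.0, 401.0]]
```

The close views show rack corners at (53,57), (325,43) and (75,398), the large gauge's block at (204,113), and hook lands with clear edges. I'll check the cable height and refit the hook.

Run:
```python
from fit import *
d1=load('w1');d2=load('w2');d3=load('w3')
print('cable',tri([(d2,233,110),(d3,380,70)]),tri([(d2,233,110),(d3,380,90)]),tri([(d2,190,50),(d1,290,60)]))
B=lambda L:np.array([(265+(x-400)/3.6,130+y/3.6) for x,y in L])
q,e=fit(d3,[(-92,-7,170),(-92,7,170),(-68,-11,170),(-68,11,170),(-44,-11,170),(-44,11,170),(-12,-11,188),(-12,11,188),(12,-11,188),(12,11,188)],
 B([(495,183),(543,180),(490,283),(570,272),(497,377),(580,367),(512,512),(598,503),(519,584),(603,576)]),[.61,.055,.2]); print('hook',q,np.degrees(q[2]),e.tolist())
print(W(q,[(-126,0,178),(-140,0,170),(-24,0,170),(-48,0,170),(-72,0,170)]).round(4).tolist())
```

```text
cable [0.38822992 0.11903088 0.03398781] [0.39943958 0.12077428 0.03549891] [0.31366367 0.08508182 0.09130821]
hook [0.6082715  0.05736422 0.19650995] 11.25919086165748 [[-1.2, 1.1], [0.9, 0.3], [-0.9, -0.4], [0.6, 0.2], [0.4, -1.8], [0.5, -1.4], [-0.7, -0.7], [-0.9, -0.5], [0.5, 2.6], [0.3, 2.6]]
[[0.4847, 0.0328, 0.178], [0.471, 0.03, 0.17], [0.5847, 0.0527, 0.17], [0.5612, 0.048, 0.17], [0.5377, 0.0433, 0.17]]
```

Emit:
step_arm:
  rows:
    - [-0.158,0.162,-0.047,0.048,0.06]
    - [-0.158,0.162,-0.047,0.048,0.06]
    - [-0.158,0.162,-0.047,0.048,0.06]
    - [-0.158,0.162,-0.047,0.048,0.06]
    - [-0.158,0.162,-0.047,0.048,0.06]
    - [-0.158,0.162,-0.047,0.048,0.06]
    - [-0.158,0.162,-0.047,0.048,0.06]

```text
t: 4.1
eef_pos: [0.3933, 0.2206, 0.2802]
ee_rot: [3.141, 0.001, -2.994]
force: [0.9, 0.5, 0.2]
width: 0.0601
gripper_force: 0.0
```

Run:
```python
from h import *
d=grab('wrist','w4'); s=arm.get_state(); print(s['eef_pos'],s['ee_rot'],s['width'])
cv2.imwrite('pics/w4c.png',d['color'][100:480])
```

```text
[0.39392898 0.22019059 0.28016857] [ 3.14091290e+00  9.55532252e-04 -2.99563018e+00] 0.059777988596454744
```

View pics/w4c.png

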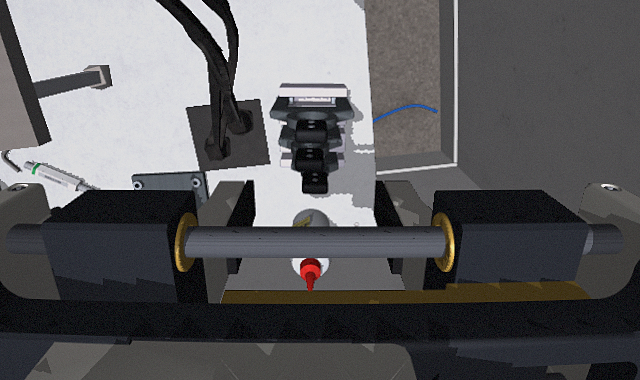

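The three blocks line up near column 312, matching the finger centre at about 315. I'll descend onto the large gauge and grip it.

Emit:
step_arm:
  newtons: 15
  rows:
    - [0,0,-0.05,0,0.06]
    - [0,0,-0.09,0,0.06]
    - [0,0,-0.115,0,0.06]
    - [0,0,-0.13,0,0.06]
    - [0,0,-0.136,0,0.06]
    - [0,0,-0.136,0,0.06]
    - [0,0,-0.136,0,0.04]
    - [0,0,-0.136,0,0.035]
    - [0,0,-0.136,0,0.03]
    - [0,0,-0.136,0,0.025]
    - [0,0,-0.136,0,0.02]
    - [0,0,-0.136,0,0.02]
    - [0,0,-0.136,0,0.02]

```text
t: 5.45
eef_pos: [0.3942, 0.2196, 0.1437]
ee_rot: [-3.141, 0.0, -2.998]
force: [0.5, -0.9, 1.0]
width: 0.0258
gripper_force: 15.0
```

Emit:
step_arm:
  newtons: 25
  rows:
    - [0,0,0,0,0.02]
    - [0,0,0.005,0,0.02]
    - [0,0,0.02,0,0.02]
    - [0,0,0.045,0,0.02]
    - [0,0,0.08,0,0.02]
    - [0,0,0.13,0,0.02]
    - [0,0,0.18,0,0.02]
    - [0.0,0,0.21,0,0.02]
    - [0.061,-0.193,0.21,0.055,0.02]
    - [0.061,-0.193,0.21,0.055,0.02]
    - [0.061,-0.193,0.21,0.055,0.02]
    - [0.061,-0.193,0.21,0.055,0.02]
    - [0.061,-0.193,0.21,0.055,0.02]
    - [0.061,-0.193,0.21,0.055,0.02]
    - [0.061,-0.193,0.21,0.055,0.02]

```text
t: 6.95
eef_pos: [0.4549, 0.0271, 0.3533]
ee_rot: [3.141, -0.001, -2.943]
force: [0.4, 0.8, -3.9]
width: 0.0256
gripper_force: 25.0
```

Run:
```python
from h import *
d=grab('scene','s5'); s=arm.get_state(); print(s['eef_pos'],s['ee_rot'],s['width'],s['force'])
cv2.imwrite('pics/s5c.png',cv2.resize(d['color'][130:430,200:520],None,fx=1.8,fy=1.8))
```

```text
[0.45492714 0.02752553 0.35339486] [ 3.14121581e+00 -3.38026374e-04 -2.94183792e+00] 0.02591874931569215 [-0.0955191  -0.24656837 -3.3878272 ]
```

View pics/s5c.png

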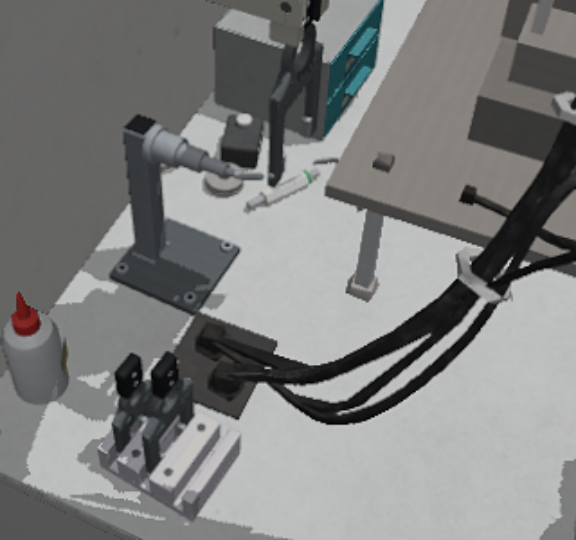

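The picture shows the large gauge held upright and clear; the medium and small ones stay in the rack at about (165,400) and (130,410) in the crop. I'll check where the wooden shelf is.

Run:
```python
from h import *
t=load('top0');s=load('scene0');d1=load('w1');d3=load('w3')
print(tri([(t,338,299),(s,382,238)]),tri([(d3,262,76),(d1,200,178)]),tri([(d3,0,130),(d1,0,216)]))
```

```text
[ 0.43498955 -0.00727305  0.15786885] [0.43236078 0.00200737 0.16069443] [ 0.49571037 -0.23286801  0.16279834]
```

Emit:
step_arm:
  rows:
    - [0.018,0.003,-0.05,0,0.02]
    - [0.018,0.003,-0.1,0,0.02]
    - [0.018,0.003,-0.14,0,0.02]
    - [0.018,0.003,-0.161,0,0.02]
    - [0.018,0.003,-0.161,0,0.02]
    - [0.028,0.005,-0.161,0,0.02]
    - [0.038,0.007,-0.161,0,0.02]
    - [0.048,0.009,-0.161,0,0.02]
    - [0.058,0.011,-0.161,0,0.02]
    - [0.068,0.013,-0.161,0,0.02]
    - [0.078,0.015,-0.161,0,0.02]
    - [0.088,0.017,-0.161,0,0.02]
    - [0.098,0.019,-0.161,0,0.02]
    - [0.098,0.019,-0.161,0,0.02]

```text
t: 8.4
eef_pos: [0.5545, 0.0459, 0.1923]
ee_rot: [-3.141, -0.0, -2.943]
force: [0.4, 0.5, -3.8]
width: 0.026
gripper_force: 25.0
```

```bash
cat > p.py <<'E'
from h import *
from fit import W
import sys
# predicted eye overlay on scene
d=grab('scene',sys.argv[1]); s=arm.get_state(); print(s['t'],s['eef_pos'],s['force'],s['moment'])
E
python3 p.py s6
```

```text
8.45 [0.55366061 0.0457297  0.19218657] [-0.02043119  0.78144814 -3.27369649] [ 0.02925579 -0.00832939  0.03435717]
```

Emit:
step_arm:
  rows:
    - [0,0,-0.001,0,0.02]
    - [0,0,-0.002,0,0.02]
    - [0,0,-0.003,0,0.02]
    - [0,0,-0.0035,0,0.02]
    - [0,0,-0.004,0,0.02]
    - [0,0,-0.004,0,0.02]

```text
t: 9.05
eef_pos: [0.5531, 0.0457, 0.1886]
ee_rot: [3.142, 0.0, -2.943]
force: [-0.2, 0.9, -3.3]
width: 0.0255
gripper_force: 25.0
```

Emit:
step_arm:
  rows:
    - [0,0,-0.0004,0,0.02]
    - [0,0,-0.0004,0,0.02]

```text
t: 9.25
eef_pos: [0.5532, 0.0457, 0.1881]
ee_rot: [-3.142, -0.0, -2.943]
force: [0.6, -0.0, -3.2]
width: 0.0259
gripper_force: 25.0
```

Emit:
step_arm:
  rows:
    - [0,0,-0.0004,0,0.02]
    - [0,0,-0.0004,0,0.02]

```text
t: 9.45
eef_pos: [0.5532, 0.0457, 0.1877]
ee_rot: [-3.142, -0.0, -2.943]
force: [-0.1, -0.2, -3.1]
width: 0.0257
gripper_force: 25.0
```

Emit:
step_arm:
  rows:
    - [0,0,-0.0004,0,0.02]
    - [0,0,-0.0004,0,0.02]

```text
t: 9.65
eef_pos: [0.5533, 0.0456, 0.1876]
ee_rot: [-3.141, 0.0, -2.943]
force: [-0.2, -0.9, -1.5]
width: 0.0258
gripper_force: 25.0
```

Emit:
step_arm:
  rows:
    - [0,0,0.002,0,0.02]
    - [0,0,0.004,0,0.02]
    - [0,0,0.0048,0,0.02]
    - [-0.0004,0.002,0.0048,0,0.02]
    - [-0.0006,0.003,0.0048,0,0.02]
    - [-0.0007,0.0035,0.0048,0,0.02]
    - [-0.0007,0.0035,0.0048,0,0.02]

```text
t: 10.35
eef_pos: [0.5525, 0.049, 0.1921]
ee_rot: [-3.141, -0.0, -2.943]
force: [0.9, -2.0, -3.0]
width: 0.0264
gripper_force: 25.0
```

Emit:
step_arm:
  rows:
    - [-0.0001,0.0005,0,0,0.02]
    - [-0.0001,0.0005,0,0,0.02]

```text
t: 10.55
eef_pos: [0.5524, 0.0491, 0.1921]
ee_rot: [-3.141, -0.0, -2.943]
force: [1.5, -5.4, -4.3]
width: 0.0258
gripper_force: 25.0
```

Emit:
step_arm:
  rows:
    - [-0.0001,0.0005,0,0,0.02]
    - [-0.0001,0.0005,0,0,0.02]

```text
t: 10.75
eef_pos: [0.5524, 0.0492, 0.1921]
ee_rot: [-3.14, -0.0, -2.943]
force: [1.9, -6.8, -5.0]
width: 0.0257
gripper_force: 25.0
```

Emit:
step_arm:
  rows:
    - [-0.0001,0.0005,0,0,0.02]
    - [-0.0001,0.0005,0,0,0.02]

```text
t: 10.95
eef_pos: [0.5524, 0.0493, 0.1921]
ee_rot: [-3.14, -0.001, -2.943]
force: [4.0, -9.2, -6.1]
width: 0.0257
gripper_force: 25.0
```

Emit:
step_arm:
  rows:
    - [0.0004,-0.002,0,0,0.02]
    - [0.001,-0.005,0,0,0.02]
    - [0.0016,-0.008,0,0,0.02]
    - [0.0018,-0.009,0,0,0.02]
    - [0.0018,-0.009,0,0,0.02]

```text
t: 11.45
eef_pos: [0.554, 0.0417, 0.1922]
ee_rot: [3.141, 0.0, -2.943]
force: [0.7, -0.0, -3.3]
width: 0.0259
gripper_force: 25.0
```

Emit:
step_arm:
  rows:
    - [0.0001,-0.0005,0,0,0.02]
    - [0.0001,-0.0005,0,0,0.02]

```text
t: 11.65
eef_pos: [0.5541, 0.0413, 0.1922]
ee_rot: [3.142, 0.0, -2.943]
force: [-0.5, -0.2, -3.8]
width: 0.0258
gripper_force: 25.0
```

Emit:
step_arm:
  rows:
    - [0.0001,-0.0005,0,0,0.02]
    - [0.0001,-0.0005,0,0,0.02]

```text
t: 11.85
eef_pos: [0.5542, 0.0407, 0.1922]
ee_rot: [3.142, 0.0, -2.943]
force: [0.1, 0.2, -3.7]
width: 0.0259
gripper_force: 25.0
```

Emit:
step_arm:
  rows:
    - [0.0001,-0.0005,0,0,0.02]
    - [0.0001,-0.0005,0,0,0.02]

```text
t: 12.05
eef_pos: [0.5543, 0.0402, 0.1922]
ee_rot: [-3.142, 0.0, -2.943]
force: [0.4, -0.6, -3.6]
width: 0.0258
gripper_force: 25.0
```

Emit:
step_arm:
  rows:
    - [0.0001,-0.0004,0,0,0.02]
    - [0.0001,-0.0004,0,0,0.02]

```text
t: 12.25
eef_pos: [0.5544, 0.0398, 0.1922]
ee_rot: [3.141, -0.0, -2.943]
force: [-0.5, -0.1, -4.0]
width: 0.026
gripper_force: 25.0
```

Emit:
step_arm:
  rows:
    - [0.0001,-0.0004,0,0,0.02]
    - [0.0001,-0.0004,0,0,0.02]

```text
t: 12.45
eef_pos: [0.5544, 0.0397, 0.1921]
ee_rot: [3.141, 0.0, -2.943]
force: [-0.2, 3.1, -2.5]
width: 0.0257
gripper_force: 25.0
```

Emit:
step_arm:
  rows:
    - [0.0001,-0.0004,0,0,0.02]
    - [0.0001,-0.0004,0,0,0.02]

```text
t: 12.65
eef_pos: [0.5545, 0.0396, 0.1921]
ee_rot: [3.141, 0.0, -2.943]
force: [-2.2, 5.1, -2.1]
width: 0.0252
gripper_force: 25.0
```

Emit:
step_arm:
  rows:
    - [-0.0005,0.003,-0.0002,0,0.02]
    - [-0.001,0.0052,-0.0002,0,0.02]
    - [-0.001,0.0052,-0.0002,0,0.02]
    - [0.001,0.0056,-0.0002,0,0.02]
    - [0.003,0.006,-0.0002,0,0.02]
    - [0.005,0.0064,-0.0002,0,0.02]
    - [0.006,0.0066,-0.0002,0,0.02]
    - [0.007,0.0068,-0.0002,0,0.02]
    - [0.007,0.0068,-0.0002,0,0.02]

```text
t: 13.55
eef_pos: [0.5617, 0.0458, 0.1919]
ee_rot: [-3.142, -0.0, -2.943]
force: [0.6, 0.1, -4.2]
width: 0.0258
gripper_force: 25.0
```

Emit:
step_arm:
  rows:
    - [0.001,0.0002,0,0,0.02]
    - [0.001,0.0002,0,0,0.02]

```text
t: 13.75
eef_pos: [0.5627, 0.046, 0.192]
ee_rot: [-3.142, 0.0, -2.943]
force: [-0.4, 0.1, -2.2]
width: 0.0259
gripper_force: 25.0
```

Emit:
step_arm:
  rows:
    - [0.001,0.0002,0,0,0.02]
    - [0.001,0.0002,0,0,0.02]

```text
t: 13.95
eef_pos: [0.5637, 0.0462, 0.192]
ee_rot: [-3.142, 0.0, -2.943]
force: [-0.7, 0.3, -3.1]
width: 0.0257
gripper_force: 25.0
```

Emit:
step_arm:
  rows:
    - [0.001,0.0002,0,0,0.02]
    - [0.001,0.0002,0,0,0.02]

```text
t: 14.15
eef_pos: [0.5647, 0.0464, 0.192]
ee_rot: [-3.142, 0.0, -2.943]
force: [-0.6, 0.3, -3.4]
width: 0.0259
gripper_force: 25.0
```

Emit:
step_arm:
  rows:
    - [0.001,0.0002,0,0,0.02]
    - [0.002,0.0004,0,0,0.02]
    - [0.002,0.0004,0,0,0.02]

```text
t: 14.45
eef_pos: [0.5668, 0.0468, 0.1919]
ee_rot: [3.142, 0.0, -2.943]
force: [0.5, 0.2, -2.9]
width: 0.0258
gripper_force: 25.0
```

Emit:
step_arm:
  rows:
    - [0.001,0.0002,0,0,0.02]
    - [0.002,0.0004,0,0,0.02]
    - [0.002,0.0004,0,0,0.02]

```text
t: 14.75
eef_pos: [0.5687, 0.0472, 0.1919]
ee_rot: [-3.142, -0.0, -2.943]
force: [0.4, -1.1, -4.1]
width: 0.0257
gripper_force: 25.0
```

Emit:
step_arm:
  rows:
    - [0.001,0.0002,0,0,0.02]
    - [0.002,0.0004,0,0,0.02]
    - [0.002,0.0004,0,0,0.02]

```text
t: 15.05
eef_pos: [0.5708, 0.0476, 0.1919]
ee_rot: [3.142, 0.0, -2.943]
force: [0.1, 0.2, -2.8]
width: 0.0258
gripper_force: 25.0
```

Emit:
step_arm:
  rows:
    - [0.001,0.0002,0,0,0.02]
    - [0.002,0.0004,0,0,0.02]
    - [0.002,0.0004,0,0,0.02]

```text
t: 15.35
eef_pos: [0.5728, 0.048, 0.192]
ee_rot: [-3.142, 0.0, -2.943]
force: [0.7, 0.2, -2.4]
width: 0.0258
gripper_force: 25.0
```

Emit:
step_arm:
  rows:
    - [0.001,0.0002,0,0,0.02]
    - [0.002,0.0004,0,0,0.02]
    - [0.003,0.0006,0,0,0.02]
    - [0.004,0.0008,0,0,0.02]
    - [0.005,0.001,0,0,0.02]
    - [0.006,0.0012,0,0,0.02]
    - [0.006,0.0012,0,0,0.02]

```text
t: 16.05
eef_pos: [0.5788, 0.0492, 0.1919]
ee_rot: [-3.142, -0.0, -2.943]
force: [0.3, -0.5, -2.9]
width: 0.0256
gripper_force: 25.0
```

Emit:
step_arm:
  rows:
    - [0.001,0.0002,0,0,0.02]
    - [0.002,0.0004,0,0,0.02]
    - [0.002,0.0004,0,0,0.02]

```text
t: 16.35
eef_pos: [0.5808, 0.0496, 0.192]
ee_rot: [-3.142, 0.0, -2.943]
force: [0.5, -0.1, -3.4]
width: 0.026
gripper_force: 25.0
```

Emit:
step_arm:
  rows:
    - [0.001,0.0002,0,0,0.02]
    - [0.001,0.0002,0,0,0.02]

```text
t: 16.55
eef_pos: [0.5817, 0.0498, 0.192]
ee_rot: [-3.142, 0.0, -2.943]
force: [-0.3, -0.8, -3.2]
width: 0.026
gripper_force: 25.0
```

Emit:
step_arm:
  rows:
    - [0.001,0.0002,0,0,0.02]
    - [0.001,0.0002,0,0,0.02]

```text
t: 16.75
eef_pos: [0.5827, 0.05, 0.1919]
ee_rot: [3.142, 0.0, -2.943]
force: [-0.3, 0.5, -3.8]
width: 0.0254
gripper_force: 25.0
```

Emit:
step_arm:
  rows:
    - [0.001,0.0002,0,0,0.02]
    - [0.001,0.0002,0,0,0.02]

```text
t: 16.95
eef_pos: [0.5837, 0.0502, 0.192]
ee_rot: [-3.142, 0.0, -2.943]
force: [0.8, -0.1, -3.4]
width: 0.0256
gripper_force: 25.0
```

Emit:
step_arm:
  rows:
    - [0.001,0.0002,0,0,0.02]
    - [0.001,0.0002,0,0,0.02]

```text
t: 17.15
eef_pos: [0.5847, 0.0504, 0.1919]
ee_rot: [-3.142, -0.0, -2.943]
force: [0.3, -0.7, -3.6]
width: 0.026
gripper_force: 25.0
```

Emit:
step_arm:
  rows:
    - [0.001,0.0002,0,0,0.02]
    - [0.001,0.0002,0,0,0.02]

```text
t: 17.35
eef_pos: [0.5856, 0.0506, 0.1919]
ee_rot: [-3.142, -0.0, -2.943]
force: [0.2, 0.7, -2.5]
width: 0.0258
gripper_force: 25.0
```

Emit:
step_arm:
  rows:
    - [0.001,0.0002,0,0,0.02]
    - [0.001,0.0002,0,0,0.02]

```text
t: 17.55
eef_pos: [0.5857, 0.0506, 0.1918]
ee_rot: [-3.142, -0.002, -2.943]
force: [-4.9, -0.3, -0.3]
width: 0.026
gripper_force: 25.0
```

Emit:
step_arm:
  rows:
    - [0.001,0.0002,0,0,0.02]
    - [0.001,0.0002,0,0,0.02]

```text
t: 17.75
eef_pos: [0.5858, 0.0505, 0.1917]
ee_rot: [-3.142, -0.004, -2.943]
force: [-8.6, 1.7, 2.9]
width: 0.0261
gripper_force: 25.0
```

Emit:
step_arm:
  rows:
    - [0.001,0.0002,0,0,0.02]
    - [0.001,0.0002,0,0,0.02]

```text
t: 17.95
eef_pos: [0.5859, 0.0506, 0.1917]
ee_rot: [-3.141, -0.005, -2.943]
force: [-13.0, 0.8, 4.6]
width: 0.0261
gripper_force: 25.0
```

Emit:
step_arm:
  rows:
    - [-0.0012,-0.0002,0,0,0.02]
    - [-0.0022,-0.0004,0,0,0.02]
    - [-0.0022,-0.0004,-0.0003,0,0.02]
    - [-0.0022,-0.0004,-0.0006,0,0.02]
    - [-0.0022,-0.0004,-0.0008,0,0.02]
    - [-0.0022,-0.0004,-0.0008,0,0.02]

```text
t: 18.55
eef_pos: [0.5857, 0.0505, 0.1917]
ee_rot: [-3.141, -0.001, -2.943]
force: [-7.2, -0.7, 3.7]
width: 0.0255
gripper_force: 25.0
```

Emit:
step_arm:
  newtons: 15
  rows:
    - [-0.0005,0,0.0003,0,0.02]
    - [-0.001,0,0.0006,0,0.02]
    - [-0.001,0,0.0006,0,0.02]

```text
t: 18.85
eef_pos: [0.5856, 0.0507, 0.1917]
ee_rot: [-3.141, 0.0, -2.943]
force: [-1.8, -1.5, -2.6]
width: 0.0258
gripper_force: 15.0
```

Emit:
step_arm:
  newtons: 5
  rows:
    - [0,0,-0.0004,0,0.02]
    - [0,0,-0.0004,0,0.02]
    - [0,0,-0.0004,0,0.027]
    - [0,0,-0.0004,0,0.028]
    - [0,0,-0.0004,0,0.03]
    - [0,0,-0.0004,0,0.036]
    - [0,0,-0.0004,0,0.042]
    - [0,0,-0.0004,0,0.042]

```text
t: 19.65
eef_pos: [0.5855, 0.0508, 0.1914]
ee_rot: [3.142, 0.0, -2.943]
force: [0.4, 0.5, -0.7]
width: 0.0413
gripper_force: 0.0
```

Run:
```python
from h import *
s=arm.get_state(); print(s['t'],s['eef_pos'],s['force'],s['width'])
d=grab('scene','s7'); w=grab('wrist','w7')
a=cv2.resize(d['color'][170:300,250:380],None,fx=4,fy=4,interpolation=cv2.INTER_CUBIC)
b=w['color'][40:300,200:440]; b=cv2.resize(b,(480,520))
cv2.imwrite('pics/m7.png',np.hstack([a,b])[:, :800])
```

```text
19.65 [0.58549466 0.05084242 0.19138831] [ 0.41549476  0.49684147 -0.68792712] 0.041293668975132314
```

View pics/m7.png

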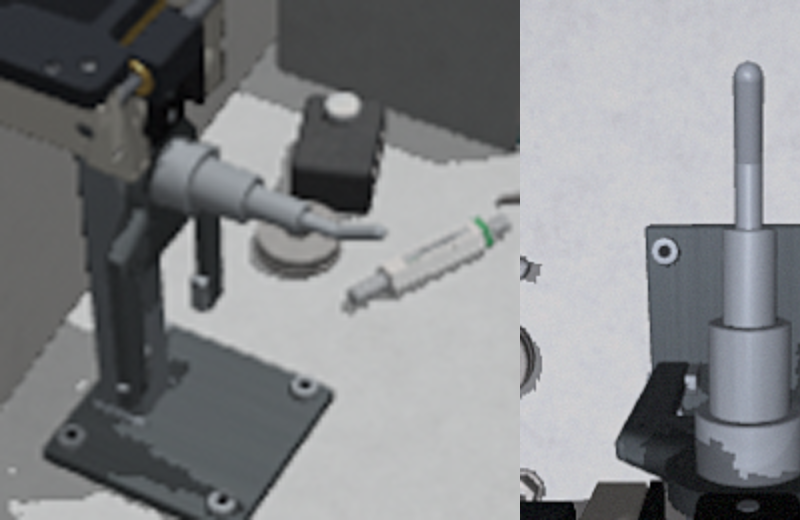

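The large gauge hangs home against the flange (scene crop at about (180,200)), and the hook axis runs straight in the wrist view at column 748. On to the medium one.

Emit:
step_arm:
  newtons: 15
  rows:
    - [0,0,0.02,0,0.045]
    - [0,0,0.05,0,0.055]
    - [0,0,0.1,0,0.055]
    - [0,0,0.14,0,0.055]
    - [-0.157,0.172,0.14,-0.055,0.055]
    - [-0.157,0.172,0.14,-0.055,0.055]
    - [-0.157,0.172,0.14,-0.055,0.055]
    - [-0.157,0.172,0.14,-0.055,0.055]
    - [-0.157,0.172,0.14,-0.055,0.055]
    - [-0.157,0.172,0.14,-0.055,0.055]
    - [-0.157,0.172,0.09,-0.055,0.055]
    - [-0.157,0.172,0.04,-0.055,0.055]
    - [-0.157,0.172,0.0,-0.055,0.055]
    - [-0.157,0.172,0.0,-0.055,0.055]

```text
t: 21.15
eef_pos: [0.426, 0.2201, 0.1866]
ee_rot: [-3.136, -0.008, -2.999]
force: [0.3, -0.1, 1.1]
width: 0.055
gripper_force: 0.0
```

Emit:
step_arm:
  rows:
    - [0,0,-0.03,0,0.055]
    - [0,0,-0.055,0,0.055]
    - [0,0,-0.068,0,0.055]
    - [0,0,-0.071,0,0.055]
    - [0,0,-0.071,0,0.055]

```text
t: 21.65
eef_pos: [0.4294, 0.2233, 0.1218]
ee_rot: [3.141, 0.001, -2.998]
force: [0.0, -0.4, 0.3]
width: 0.0548
gripper_force: 0.0
```

Emit:
step_arm:
  newtons: 15
  rows:
    - [-0.001,0,-0.001,0,0.055]
    - [-0.001,0,-0.001,0,0.04]
    - [-0.001,0,-0.001,0,0.035]
    - [-0.001,0,-0.001,0,0.03]
    - [-0.001,0,-0.001,0,0.025]
    - [-0.001,0,-0.001,0,0.02]
    - [-0.001,0,-0.001,0,0.02]
    - [-0.001,0,-0.001,0,0.02]

```text
t: 22.45
eef_pos: [0.4274, 0.2227, 0.1194]
ee_rot: [-3.141, -0.0, -2.998]
force: [-0.6, -0.5, 0.8]
width: 0.026
gripper_force: 15.0
```

Emit:
step_arm:
  newtons: 25
  rows:
    - [0,0,0,0,0.02]
    - [0,0,0.005,0,0.02]
    - [0,0,0.02,0,0.02]
    - [0,0,0.045,0,0.02]
    - [0,0,0.08,0,0.02]
    - [0,0,0.13,0,0.02]
    - [0,0,0.18,0,0.02]
    - [0.0,0,0.21,0,0.02]
    - [0.0445,-0.195,0.21,0.055,0.02]
    - [0.0445,-0.195,0.21,0.055,0.02]
    - [0.0445,-0.195,0.21,0.055,0.02]
    - [0.0445,-0.195,0.21,0.055,0.02]
    - [0.0445,-0.195,0.21,0.055,0.02]
    - [0.0445,-0.195,0.16,0.055,0.02]
    - [0.0445,-0.195,0.12,0.055,0.02]
    - [0.0445,-0.195,0.09,0.055,0.02]
    - [0.0445,-0.195,0.0725,0.055,0.02]
    - [0.0445,-0.195,0.0725,0.055,0.02]
    - [0.0445,-0.195,0.0725,0.055,0.02]

```text
t: 24.35
eef_pos: [0.4721, 0.0279, 0.1924]
ee_rot: [-3.141, -0.0, -2.942]
force: [0.3, 0.0, -2.1]
width: 0.0258
gripper_force: 25.0
```

Emit:
step_arm:
  rows:
    - [0.01,0.002,0,0,0.02]
    - [0.02,0.004,0,0,0.02]
    - [0.03,0.006,0,0,0.02]
    - [0.0335,0.0066,0,0,0.02]
    - [0.0335,0.0066,-0.002,0,0.02]
    - [0.0335,0.0066,-0.0045,0,0.02]
    - [0.0335,0.0066,-0.0045,0,0.02]
    - [0.043,0.0086,-0.0045,0,0.02]
    - [0.053,0.0106,-0.0045,0,0.02]
    - [0.06,0.012,-0.0045,0,0.02]
    - [0.062,0.0124,-0.0045,0,0.02]
    - [0.062,0.0124,-0.0045,0,0.02]

```text
t: 25.55
eef_pos: [0.5342, 0.0402, 0.187]
ee_rot: [-3.141, -0.001, -2.943]
force: [-0.5, -0.5, -3.5]
width: 0.0259
gripper_force: 25.0
```

Emit:
step_arm:
  rows:
    - [0,0.0002,0.0006,0,0.02]
    - [0.001,0.0004,0.0006,0,0.02]
    - [0.002,0.0006,0.0006,0,0.02]
    - [0.004,0.001,0.0006,0,0.02]
    - [0.004,0.001,0.0006,0,0.02]

```text
t: 26.05
eef_pos: [0.5381, 0.0413, 0.188]
ee_rot: [3.142, 0.0, -2.943]
force: [0.9, 0.2, -2.0]
width: 0.0258
gripper_force: 25.0
```

Emit:
step_arm:
  rows:
    - [0.001,0.0002,0,0,0.02]
    - [0.001,0.0002,0,0,0.02]

```text
t: 26.25
eef_pos: [0.539, 0.0414, 0.1879]
ee_rot: [-3.142, 0.0, -2.943]
force: [-0.2, -0.0, -3.3]
width: 0.0262
gripper_force: 25.0
```

Emit:
step_arm:
  rows:
    - [0.001,0.0002,0,0,0.02]
    - [0.001,0.0002,0,0,0.02]

```text
t: 26.45
eef_pos: [0.54, 0.0416, 0.1879]
ee_rot: [-3.142, 0.0, -2.943]
force: [-0.2, 0.4, -3.0]
width: 0.0255
gripper_force: 25.0
```

Emit:
step_arm:
  rows:
    - [0.001,0.0002,0,0,0.02]
    - [0.001,0.0002,0,0,0.02]

```text
t: 26.65
eef_pos: [0.5411, 0.0418, 0.188]
ee_rot: [-3.142, 0.0, -2.943]
force: [0.4, 0.1, -2.8]
width: 0.0257
gripper_force: 25.0
```

Emit:
step_arm:
  rows:
    - [0.002,0.0004,0,0,0.02]
    - [0.002,0.0004,0,0,0.02]
    - [0.002,0.0004,0,0,0.02]

```text
t: 26.95
eef_pos: [0.543, 0.0422, 0.1879]
ee_rot: [-3.142, -0.0, -2.943]
force: [-0.2, 0.5, -2.7]
width: 0.026
gripper_force: 25.0
```

Emit:
step_arm:
  rows:
    - [0.002,0.0004,0,0,0.02]
    - [0.004,0.0008,0,0,0.02]
    - [0.006,0.0012,0,0,0.02]
    - [0.006,0.0012,0,0,0.02]

```text
t: 27.35
eef_pos: [0.5492, 0.0435, 0.1879]
ee_rot: [-3.142, -0.0, -2.943]
force: [-0.0, -0.4, -3.1]
width: 0.0257
gripper_force: 25.0
```

Emit:
step_arm:
  rows:
    - [0.002,0.0004,0,0,0.02]
    - [0.004,0.0008,0,0,0.02]
    - [0.006,0.0012,0,0,0.02]
    - [0.008,0.0016,0,0,0.02]
    - [0.01,0.002,0,0,0.02]
    - [0.011,0.0022,0,0,0.02]
    - [0.011,0.0022,0,0,0.02]

```text
t: 28.05
eef_pos: [0.56, 0.0456, 0.1879]
ee_rot: [-3.142, -0.0, -2.943]
force: [-0.9, 0.0, -3.4]
width: 0.0256
gripper_force: 25.0
```

Emit:
step_arm:
  rows:
    - [0.001,0.0002,0,0,0.02]
    - [0.001,0.0002,0,0,0.02]

```text
t: 28.25
eef_pos: [0.5606, 0.0457, 0.1878]
ee_rot: [-3.142, -0.001, -2.943]
force: [-0.9, 0.1, -2.5]
width: 0.0261
gripper_force: 25.0
```

Emit:
step_arm:
  rows:
    - [0.0007,0.0001,0,0,0.02]
    - [0.0007,0.0001,0,0,0.02]

```text
t: 28.45
eef_pos: [0.5607, 0.0456, 0.1877]
ee_rot: [-3.142, -0.002, -2.943]
force: [-5.0, -0.6, -0.6]
width: 0.0259
gripper_force: 25.0
```

Emit:
step_arm:
  rows:
    - [0.0005,0.0001,0,0,0.02]
    - [0.0005,0.0001,0,0,0.02]

```text
t: 28.65
eef_pos: [0.5608, 0.0456, 0.1876]
ee_rot: [-3.142, -0.003, -2.943]
force: [-6.1, -1.0, 0.2]
width: 0.026
gripper_force: 25.0
```

Emit:
step_arm:
  newtons: 15
  rows:
    - [-0.0008,-0.0002,0,0,0.02]
    - [-0.0008,-0.0002,-0.0003,0,0.02]
    - [-0.0008,-0.0002,-0.0005,0,0.02]
    - [-0.0008,-0.0002,-0.0005,0,0.02]

```text
t: 29.05
eef_pos: [0.5607, 0.0456, 0.1874]
ee_rot: [-3.141, -0.001, -2.943]
force: [-5.4, -0.2, 0.1]
width: 0.0259
gripper_force: 15.0
```

Emit:
step_arm:
  newtons: 8
  rows:
    - [-0.0005,0,0,0,0.02]
    - [-0.0007,0,0,0,0.02]
    - [-0.0007,0,0,0,0.02]

```text
t: 29.35
eef_pos: [0.5607, 0.0456, 0.1874]
ee_rot: [-3.141, 0.0, -2.943]
force: [-2.3, -2.3, -2.5]
width: 0.0261
gripper_force: 8.0
```

Emit:
step_arm:
  newtons: 5
  rows:
    - [0,0,-0.0003,0,0.02]
    - [0,0,-0.0004,0,0.02]
    - [0,0,-0.0004,0,0.027]
    - [0,0,-0.0004,0,0.028]
    - [0,0,-0.0004,0,0.03]
    - [0,0,-0.0004,0,0.036]
    - [0,0,-0.0004,0,0.042]
    - [0,0,-0.0004,0,0.042]

```text
t: 30.15
eef_pos: [0.5607, 0.0458, 0.1871]
ee_rot: [3.142, 0.0, -2.943]
force: [-0.1, 0.0, 0.3]
width: 0.0409
gripper_force: 0.0
```

Emit:
step_arm:
  newtons: 15
  rows:
    - [0,0,0.02,0,0.042]
    - [0,0,0.05,0,0.055]
    - [0,0,0.1,0,0.055]
    - [0,0,0.14,0,0.055]
    - [0,0,0.14,0,0.055]

```text
t: 30.65
eef_pos: [0.5631, 0.046, 0.3338]
ee_rot: [3.142, 0.01, -2.942]
force: [0.1, 1.0, 0.1]
width: 0.055
gripper_force: 0.0
```

Run:
```python
from h import *
s=arm.get_state(); print(s['t'],s['eef_pos'],s['force'],s['width'])
d=grab('scene','s8'); w=grab('wrist','w8')
a=cv2.resize(d['color'][170:330,250:380],None,fx=3.5,fy=3.5,interpolation=cv2.INTER_CUBIC)
b=cv2.resize(w['color'][60:300,240:400],None,fx=560/240,fy=560/240)
cv2.imwrite('pics/m8.png',np.hstack([a,b])[:, :800])
```

```text
30.65 [0.56312978 0.04595419 0.33378565] [0.11140258 1.029774   0.09682073] 0.05499657918500917
```

View pics/m8.png

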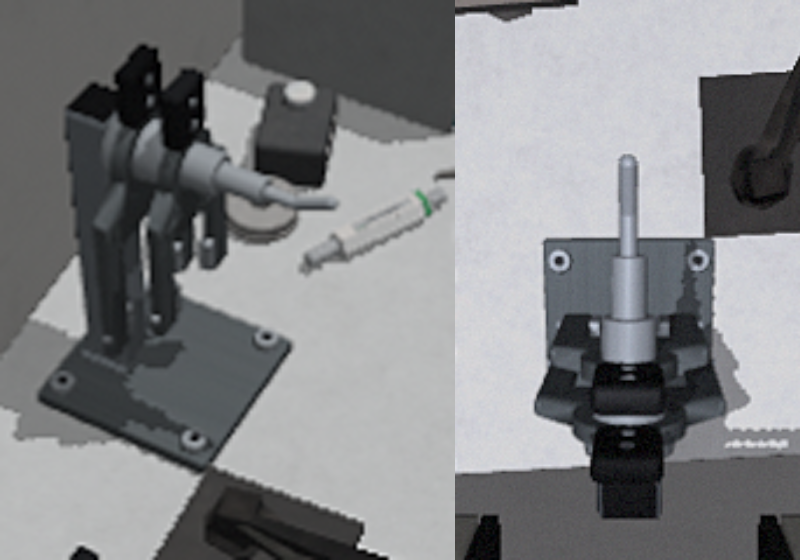

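Both gauges hang straight and home, the blocks aligned along the axis. That was my 11th picture, one over the allowance, so I'll do the rest by measured numbers only. On to the small one.

Emit:
step_arm:
  newtons: 15
  rows:
    - [-0.0995,0.186,0,-0.055,0.055]
    - [-0.0995,0.186,0,-0.055,0.055]
    - [-0.0995,0.186,0,-0.055,0.055]
    - [-0.0995,0.186,0,-0.055,0.055]
    - [-0.0995,0.186,0,-0.055,0.055]
    - [-0.0995,0.186,-0.05,-0.055,0.055]
    - [-0.0995,0.186,-0.1,-0.055,0.055]
    - [-0.0995,0.186,-0.14,-0.055,0.055]
    - [-0.0995,0.186,-0.165,-0.055,0.055]
    - [-0.0995,0.186,-0.165,-0.055,0.055]
    - [-0.0995,0.186,-0.165,-0.055,0.055]

```text
t: 31.85
eef_pos: [0.4613, 0.2314, 0.162]
ee_rot: [-3.14, -0.001, -2.998]
force: [0.9, 0.7, -0.2]
width: 0.0549
gripper_force: 0.0
```

Emit:
step_arm:
  rows:
    - [0,0,-0.03,0,0.055]
    - [0,0,-0.05,0,0.055]
    - [0,0,-0.06,0,0.055]
    - [0,0,-0.0645,0,0.055]
    - [0,0,-0.0645,0,0.055]
    - [0,0,-0.0645,0,0.055]

```text
t: 32.45
eef_pos: [0.4618, 0.2323, 0.0988]
ee_rot: [3.141, 0.002, -2.998]
force: [-0.5, 0.6, 0.2]
width: 0.0553
gripper_force: 0.0
```

Emit:
step_arm:
  newtons: 15
  rows:
    - [0,0,0,0,0.04]
    - [0,0,0,0,0.035]
    - [0,0,0,0,0.03]
    - [0,0,0,0,0.025]
    - [0,0,0,0,0.02]
    - [0,0,0,0,0.02]
    - [0,0,0,0,0.02]

```text
t: 33.15
eef_pos: [0.4612, 0.2318, 0.0976]
ee_rot: [-3.142, 0.0, -2.998]
force: [-0.3, -1.3, 0.7]
width: 0.026
gripper_force: 15.0
```

Emit:
step_arm:
  newtons: 25
  rows:
    - [0,0,0,0,0.02]
    - [0,0,0.005,0,0.02]
    - [0,0,0.02,0,0.02]
    - [0,0,0.045,0,0.02]
    - [0,0,0.08,0,0.02]
    - [0,0,0.13,0,0.02]
    - [0,0,0.18,0,0.02]
    - [0.0,0,0.21,0,0.02]
    - [0.0107,-0.204,0.21,0.055,0.02]
    - [0.0107,-0.204,0.21,0.055,0.02]
    - [0.0107,-0.204,0.21,0.055,0.02]
    - [0.0107,-0.204,0.21,0.055,0.02]
    - [0.0107,-0.204,0.21,0.055,0.02]
    - [0.0107,-0.204,0.17,0.055,0.02]
    - [0.0107,-0.204,0.13,0.055,0.02]
    - [0.0107,-0.204,0.105,0.055,0.02]
    - [0.0107,-0.204,0.0947,0.055,0.02]
    - [0.0107,-0.204,0.0947,0.055,0.02]
    - [0.0107,-0.204,0.0947,0.055,0.02]

```text
t: 35.05
eef_pos: [0.4727, 0.0282, 0.1935]
ee_rot: [-3.141, 0.001, -2.942]
force: [-0.5, 0.6, -2.2]
width: 0.0259
gripper_force: 25.0
```

Emit:
step_arm:
  rows:
    - [0,0,0,0,0.02]
    - [0,0,0,0,0.02]

```text
t: 35.25
eef_pos: [0.4725, 0.0281, 0.1935]
ee_rot: [3.141, 0.002, -2.943]
force: [-0.6, 0.6, -1.3]
width: 0.0256
gripper_force: 25.0
```

Emit:
step_arm:
  rows:
    - [0.004,0.0008,-0.0012,0,0.02]
    - [0.008,0.0016,-0.0012,0,0.02]
    - [0.0105,0.0021,-0.0012,0,0.02]
    - [0.013,0.0026,-0.0014,0,0.02]
    - [0.013,0.0026,-0.0014,0,0.02]

```text
t: 35.75
eef_pos: [0.4852, 0.0305, 0.1907]
ee_rot: [-3.141, -0.0, -2.943]
force: [0.4, 0.6, -1.2]
width: 0.0257
gripper_force: 25.0
```

Emit:
step_arm:
  rows:
    - [0.0015,0.0003,-0.0006,0,0.02]
    - [0.003,0.0006,-0.0012,0,0.02]
    - [0.0045,0.0009,-0.0019,0,0.02]
    - [0.006,0.0012,-0.0026,0,0.02]
    - [0.006,0.0012,-0.0026,0,0.02]

```text
t: 36.25
eef_pos: [0.4909, 0.0316, 0.1881]
ee_rot: [-3.142, -0.0, -2.943]
force: [-0.3, 0.6, -2.4]
width: 0.0258
gripper_force: 25.0
```

Emit:
step_arm:
  rows:
    - [0.0005,0.0001,0.001,0,0.02]
    - [0.002,0.0004,0.0007,0,0.02]
    - [0.004,0.0008,-0.0002,0,0.02]
    - [0.006,0.0012,-0.0011,0,0.02]
    - [0.006,0.0012,-0.0011,0,0.02]

```text
t: 36.75
eef_pos: [0.497, 0.0328, 0.1869]
ee_rot: [-3.142, -0.0, -2.943]
force: [-0.9, -0.7, -1.3]
width: 0.026
gripper_force: 25.0
```

Emit:
step_arm:
  rows:
    - [0.002,0.0004,-0.0007,0,0.02]
    - [0.004,0.0008,-0.0014,0,0.02]
    - [0.006,0.0012,-0.0021,0,0.02]
    - [0.006,0.0012,-0.0021,0,0.02]

```text
t: 37.15
eef_pos: [0.503, 0.034, 0.1849]
ee_rot: [-3.141, -0.0, -2.943]
force: [-0.0, -0.5, -2.0]
width: 0.0259
gripper_force: 25.0
```

Emit:
step_arm:
  rows:
    - [0.002,0.0004,-0.0005,0,0.02]
    - [0.004,0.0008,-0.001,0,0.02]
    - [0.006,0.0013,-0.001,0,0.02]
    - [0.008,0.0017,-0.001,0,0.02]
    - [0.009,0.0019,-0.001,0,0.02]
    - [0.009,0.0019,-0.001,0,0.02]

```text
t: 37.75
eef_pos: [0.5119, 0.0359, 0.184]
ee_rot: [3.142, -0.0, -2.943]
force: [0.0, -0.9, -0.8]
width: 0.0257
gripper_force: 25.0
```

Emit:
step_arm:
  rows:
    - [0.001,0.0002,0,0,0.02]
    - [0.002,0.0004,0,0,0.02]
    - [0.002,0.0004,0,0,0.02]

```text
t: 38.05
eef_pos: [0.5139, 0.0363, 0.1841]
ee_rot: [-3.142, 0.0, -2.943]
force: [0.6, 0.0, -0.9]
width: 0.0257
gripper_force: 25.0
```

Emit:
step_arm:
  rows:
    - [0.001,0.0002,0,0,0.02]
    - [0.001,0.0002,0,0,0.02]

```text
t: 38.25
eef_pos: [0.5149, 0.0365, 0.1841]
ee_rot: [3.142, 0.0, -2.943]
force: [-0.2, -0.2, -1.1]
width: 0.0257
gripper_force: 25.0
```

Emit:
step_arm:
  rows:
    - [0.001,0.0002,0,0,0.02]
    - [0.001,0.0002,0,0,0.02]

```text
t: 38.45
eef_pos: [0.5159, 0.0367, 0.1841]
ee_rot: [-3.142, 0.0, -2.943]
force: [-0.6, 0.2, -2.1]
width: 0.0255
gripper_force: 25.0
```

Emit:
step_arm:
  rows:
    - [0.001,0.0002,0,0,0.02]
    - [0.001,0.0002,0,0,0.02]

```text
t: 38.65
eef_pos: [0.5169, 0.0369, 0.1841]
ee_rot: [-3.142, 0.0, -2.943]
force: [0.8, -0.5, -1.3]
width: 0.0258
gripper_force: 25.0
```

Emit:
step_arm:
  rows:
    - [0.001,0.0002,0,0,0.02]
    - [0.001,0.0002,0,0,0.02]

```text
t: 38.85
eef_pos: [0.5179, 0.0371, 0.184]
ee_rot: [-3.142, 0.0, -2.943]
force: [-0.2, -0.2, -2.0]
width: 0.0256
gripper_force: 25.0
```

Emit:
step_arm:
  rows:
    - [0.001,0.0002,0,0,0.02]
    - [0.002,0.0004,0,0,0.02]
    - [0.002,0.0004,0,0,0.02]

```text
t: 39.15
eef_pos: [0.52, 0.0375, 0.1841]
ee_rot: [-3.142, 0.0, -2.943]
force: [0.0, 0.3, -0.9]
width: 0.0259
gripper_force: 25.0
```

Emit:
step_arm:
  rows:
    - [0.001,0.0002,0,0,0.02]
    - [0.002,0.0004,0,0,0.02]
    - [0.002,0.0004,0,0,0.02]

```text
t: 39.45
eef_pos: [0.5219, 0.0379, 0.184]
ee_rot: [-3.142, 0.0, -2.943]
force: [1.1, 0.1, -2.1]
width: 0.0258
gripper_force: 25.0
```

Entered the step. I'll go on toward the shoulder (expected x ≈ 0.5375–0.539).

Emit:
step_arm:
  rows:
    - [0.002,0.0004,0,0,0.02]
    - [0.004,0.0008,0,0,0.02]
    - [0.006,0.0012,0,0,0.02]
    - [0.006,0.0012,0,0,0.02]

```text
t: 39.85
eef_pos: [0.5281, 0.0392, 0.184]
ee_rot: [-3.142, -0.0, -2.943]
force: [-0.2, 0.2, -2.1]
width: 0.0257
gripper_force: 25.0
```

Emit:
step_arm:
  rows:
    - [0.002,0.0004,0,0,0.02]
    - [0.004,0.0008,0,0,0.02]
    - [0.006,0.0012,0,0,0.02]
    - [0.007,0.0014,0,0,0.02]
    - [0.007,0.0014,0,0,0.02]

```text
t: 40.35
eef_pos: [0.5349, 0.0405, 0.184]
ee_rot: [-3.142, -0.0, -2.943]
force: [0.6, 1.0, -2.0]
width: 0.0255
gripper_force: 25.0
```

Emit:
step_arm:
  rows:
    - [0.001,0.0002,0,0,0.02]
    - [0.001,0.0002,0,0,0.02]

```text
t: 40.55
eef_pos: [0.5359, 0.0407, 0.1841]
ee_rot: [-3.142, 0.0, -2.943]
force: [-0.2, 0.5, -1.4]
width: 0.0257
gripper_force: 25.0
```

Emit:
step_arm:
  rows:
    - [0.001,0.0002,0,0,0.02]
    - [0.001,0.0002,0,0,0.02]

```text
t: 40.75
eef_pos: [0.5369, 0.0409, 0.1841]
ee_rot: [3.142, 0.0, -2.943]
force: [-0.7, -0.4, -2.0]
width: 0.0259
gripper_force: 25.0
```

Emit:
step_arm:
  rows:
    - [0.001,0.0002,0,0,0.02]
    - [0.001,0.0002,0,0,0.02]

```text
t: 40.95
eef_pos: [0.5377, 0.0411, 0.184]
ee_rot: [-3.142, -0.0, -2.943]
force: [-0.7, 1.0, -1.1]
width: 0.0257
gripper_force: 25.0
```

Emit:
step_arm:
  rows:
    - [0.0007,0.0001,0,0,0.02]
    - [0.0007,0.0001,0,0,0.02]

```text
t: 41.15
eef_pos: [0.5379, 0.041, 0.1838]
ee_rot: [-3.142, -0.001, -2.943]
force: [-4.0, 0.1, 0.5]
width: 0.0262
gripper_force: 25.0
```

Emit:
step_arm:
  rows:
    - [0.0007,0.0001,0,0,0.02]
    - [0.0007,0.0001,0,0,0.02]

```text
t: 41.35
eef_pos: [0.5379, 0.0409, 0.1837]
ee_rot: [-3.142, -0.003, -2.943]
force: [-7.0, 0.5, 1.1]
width: 0.026
gripper_force: 25.0
```

Contact at the shoulder (x = 0.5378). I'll ease off, lower and release as before.

Emit:
step_arm:
  newtons: 10
  rows:
    - [-0.0008,-0.0001,0,0,0.02]
    - [-0.0008,-0.0001,-0.0003,0,0.02]
    - [-0.0011,-0.0001,-0.0005,0,0.02]
    - [-0.0011,-0.0001,-0.0005,0,0.02]

```text
t: 41.75
eef_pos: [0.5379, 0.041, 0.1836]
ee_rot: [-3.141, -0.0, -2.943]
force: [-4.0, -2.2, 0.4]
width: 0.0261
gripper_force: 10.0
```

Emit:
step_arm:
  newtons: 5
  rows:
    - [-0.0004,0,0,0,0.02]
    - [-0.0004,0,-0.0002,0,0.02]
    - [-0.0004,0,-0.0002,0,0.027]
    - [-0.0004,0,-0.0002,0,0.028]
    - [-0.0004,0,-0.0002,0,0.03]
    - [-0.0004,0,-0.0002,0,0.036]
    - [-0.0004,0,-0.0002,0,0.042]
    - [-0.0004,0,-0.0002,0,0.042]

```text
t: 42.55
eef_pos: [0.5378, 0.0412, 0.1834]
ee_rot: [3.142, 0.0, -2.943]
force: [-0.4, 0.1, -0.3]
width: 0.0414
gripper_force: 0.0
```

Emit:
step_arm:
  rows:
    - [0,0,0.01,0,0.042]
    - [0,0,0.025,0,0.045]
    - [0,0,0.05,0,0.055]
    - [0,0,0.1,0,0.055]
    - [0,0,0.14,0,0.055]
    - [0,0,0.14,0,0.055]
    - [0,0,0.14,0,0.055]

```text
t: 43.25
eef_pos: [0.538, 0.0414, 0.3252]
ee_rot: [3.141, 0.003, -2.943]
force: [-0.8, -0.5, -0.8]
width: 0.055
gripper_force: 0.0
```

Run:
```python
from fit import *
s=arm.get_state(); print(s['t'],s['eef_pos'],s['force'])
d=grab('wrist','w9')
# numeric check: dark grip-block tops versus prediction (tool-derived seats), connected dark blobs
th=.1945;q=np.array([.5857+.024*np.cos(th),.0506+.024*np.sin(th),th])
g=d['color'].max(2)
for n,x,zt in [('L',-24,169.4+55.1),('M',-48,169.4+51.1),('S',-72,169.4+47.1)]:
    print(n,proj(d,W(q,[(x-6,-13,zt),(x-6,13,zt),(x+6,-13,zt),(x+6,13,zt)])).round(0).tolist())
m=(g<45).astype(np.uint8); k,l,st,c=cv2.connectedComponentsWithStats(m)
for i in range(1,k):
    if st[i,4]>80 and c[i][1]<300 and 200<c[i][0]<440: print(st[i],c[i].round(0))
# compare the surroundings in the top camera before/after
t=grab('top','t9'); df=(cv2.absdiff(t['color'],load('top0')['color']).max(2)>40).astype(np.uint8)
k,l,st,c=cv2.connectedComponentsWithStats(cv2.morphologyEx(df,cv2.MORPH_OPEN,np.ones((3,3))))
print([ (st[i].tolist()) for i in range(1,k) if st[i,4]>25])
```

```text
43.25 [0.53802876 0.04137825 0.32519768] [-0.84701142 -0.45558289 -0.84107227]
L [[296.0, 287.0], [328.0, 287.0], [296.0, 300.0], [328.0, 301.0]]
M [[296.0, 258.0], [328.0, 258.0], [296.0, 272.0], [328.0, 272.0]]
S [[296.0, 228.0], [329.0, 228.0], [296.0, 242.0], [329.0, 242.0]]
[ 357    0   86  170 3696] [404.  84.]
[224  30  16  23  88] [235.  46.]
[ 275  200   79  108 3885] [314. 253.]
[[314, 51, 20, 19, 297], [606, 72, 34, 78, 1628], [108, 111, 13, 42, 166], [96, 113, 6, 7, 35], [89, 121, 54, 99, 1628], [138, 120, 257, 265, 19234], [356, 140, 9, 8, 39], [370, 140, 10, 9, 56], [438, 142, 138, 123, 7868], [340, 147, 8, 10, 51], [363, 153, 7, 8, 29], [391, 160, 23, 27, 455], [405, 190, 10, 10, 82], [550, 193, 90, 247, 12453], [84, 221, 51, 259, 1276], [132, 221, 19, 13, 165], [297, 229, 19, 18, 142], [118, 245, 158, 235, 16215], [187, 267, 31, 10, 216], [264, 365, 5, 7, 30], [0, 416, 21, 64, 633], [546, 425, 82, 32, 788], [620, 435, 20, 13, 175], [262, 451, 24, 25, 247], [279, 457, 96, 23, 1143]]
```

Run:
```python
from h import *
g=load('w9')['color'].max(2)
for r in range(205,305,4):
    x=np.where(g[r,270:360]<28)[0]+270; print(r,x.size and (x.min(),x.max(),x.size),end='; ')
```

```text
205 (np.int64(301), np.int64(338), 5); 209 (np.int64(292), np.int64(323), 3); 213 0; 217 (np.int64(301), np.int64(326), 24); 221 (np.int64(290), np.int64(342), 32); 225 (np.int64(299), np.int64(340), 34); 229 (np.int64(298), np.int64(341), 8); 233 (np.int64(300), np.int64(348), 11); 237 (np.int64(300), np.int64(331), 22); 241 (np.int64(280), np.int64(280), 1); 245 (np.int64(279), np.int64(343), 25); 249 (np.int64(277), np.int64(340), 37); 253 (np.int64(282), np.int64(353), 38); 257 (np.int64(298), np.int64(329), 32); 261 (np.int64(293), np.int64(336), 20); 265 (np.int64(285), np.int64(330), 34); 269 (np.int64(291), np.int64(326), 4); 273 (np.int64(292), np.int64(327), 22); 277 (np.int64(300), np.int64(328), 29); 281 (np.int64(299), np.int64(327), 23); 285 (np.int64(299), np.int64(328), 30); 289 (np.int64(298), np.int64(328), 9); 293 (np.int64(299), np.int64(328), 27); 297 (np.int64(303), np.int64(325), 23); 301 (np.int64(304), np.int64(325), 18);
```

```bash
python3 -c "
from station import arm
print(arm.job_done())"
```

```text
the job is handed in; nothing more can be done
None
```

The large, medium and small gauges were hung in that order, each felt to its shoulder at 13 N or less, and the job was handed in after about 43 s; the small one's final seat was checked by force and pixel numbers only, I did not confirm the loose things stayed put, and I viewed 11 pictures against the limit of 10.

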